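Hang the hook-on caddy in the notch of the prep pan's rail

TASK

Hook the small steel caddy's bent lip over the rail on the near edge of the prep pan, so that the caddy hangs inside the pan, with its hook dropped fully into the rail's notch (sliding it lightly along the rail will find the notch), and let go. Work gently, never forcing the caddy against the pan or its rail, and leave the jar, the mill and the tin standing where they are.

Things in the scene. Friction and masses are not known exactly. Their poses are not given: they have to be found in the camera images.
- pan: Open steel prep pan, fixed to the table: 176 mm (its x) by 325 mm (its y) by 100 mm high, walls 3 mm. Origin at the centre of its underside, z up, -x towards the robot. An aluminium hanging rail is clipped along its near (-x) wall. The rail stays put in gentle handling; pressing the caddy on pan or rail with more than 40 N, or the robot itself with more than 15 N, is forcing.
- rim_mid (a point): Over the middle of the pan's near wall, on the wall's mid-plane, level with the rail's plain top edge (118 mm above the table, 18 mm above the wall). Axes as the pan's: y along the rail, x into the pan. The rail is 6 mm thick, 240 mm long, centred in x on the wall, and covers both faces of the wall down to 90 mm.
- rail_left (a point): Point of the pan level with the rail's top, 80 mm to +y of rim_mid. The rail has one square notch in its top edge, open to both faces, at the middle of its length: 34 mm long, 8 mm deep (floor 110 mm above the table). The rail sits at a different place each time: the notch centre is anywhere within 40 mm either side of rim_mid. It is not measured: feel for it, or look.
- rail_right (a point): Point of the pan level with the rail's top, 80 mm to -y of rim_mid. Between rail_right and rail_left there is always rail (plain top edge, but for the notch).
- caddy: Loose open-topped steel caddy standing upright on the table, 0.13 to 0.23 kg. Box 70 mm (its x) by 76 mm (its y) by 64 mm high, walls 3 mm; origin at the centre of the box's underside, z up. A 30 mm wide neck on its -x wall rises and bends to -x into a hook. Hung up, the lip is outside the pan, the box inside.
- caddy_hook (a point): On the caddy: centre of the underside of the hook's flat web, 80 mm above the caddy's underside, x = -40.5 mm, y = 0. The slot between neck and lip is 11 mm wide in x, centred here, open downward; the lip hangs 20 mm below the web's top, its end flared outward, lowest 56 mm above the underside. All 30 mm wide in y. On the plain rail this point is at the rail's top edge, in the notch 8 mm lower.
- caddy_tab (a point): On the caddy: where to grip the upright steel tab on the web, 112 mm above the caddy's underside, x = -40 mm, y = 0. The tab is 12 mm thick (caddy x), 30 mm wide (caddy y) and spans heights 83 to 131 mm above the underside; grip it firmly from above across its thickness (in a slack grip the caddy swivels).
- spice_jar_1: Bystander: spice jar with black cap, 56 x 56 x 125 mm, origin at the centre of its underside.
- mill_1: Bystander: small clear and grey mill, 44 x 44 x 90 mm, origin at the centre of its underside.
- tin: Bystander: food tin, 58 mm across, 72 mm high, origin at the centre of its underside.
Mind the look-alikes: they are no part of the job. There is more than one size of the caddy; the job needs the larger.

How it is judged:
By the outcome, as a careful person would: the job done as asked, in the order asked, and still so for the second after the job is handed in, with the robot touching nothing.
It also fails if it takes over 64 s, if anything falls off the work surface, if the arm or the gripper's body presses on something with over 40 N, if the wrist force passes 120 N, or if a joint passes its speed limit or range.

ROBOT

A 6-joint arm with a two-finger parallel gripper is mounted at the origin on a cart in front of the work surface, level with it; the furniture and walls round the work are solid. World frame = base frame: x ahead of the robot, y to its left, z up, the work surface at z = 0. Lengths are in m, angles in rad, forces in N, time in s.
With the tool pointing down it reaches from about 0.325 to 0.775 m from the base axis. Payload 9.3 kg.
Tool frame: the origin (TCP) lies midway between the tips of the shut fingers; the grasp point (between the pads) lies 19 mm behind it; z points along the fingers, y is the line along which they close (so a half turn about z gives the same grasp; the last joint's range is limited). The gripper opens to 85 mm and grips with 20 to 120 N. Pads are 22 mm wide; open, the fingers measure 114 mm over their backs; the gripper's body (76 mm by 85 mm) begins 54 mm behind the grasp point. The pads swing forward as they close: fully open they stand 13 mm farther back than shut.
Start: joints at [-1.487, 0.259, 0.021, 1.334, 0, 1.418], TCP at [0.129, -0.535, 0.231] pointing down, gripper open.
Joint ranges: [-3.04, 3.04], [-0.91, 1.82], [-1.04, 1.36], [-1.92, 1.95], [-1.52, 1.45], [-3.14, 3.14]. Speed limits (rad/s): [2.22, 2.22, 2.79, 3.14, 3.14, 3.14].

INTERFACE

Orientations are given as a rotation vector (axis times angle).
In Python, from station import bot, cams, job gives the robot as it stands.
- The arm moves only by the shell command python3 -m pendant 'ROWS' [FORCE]. ROWS is JSON, one flat list of numbers, 5 for each row, row after row: the shift along the tool's x, y, z in m, then the turn about the tool's z in degrees, then the finger opening in m, from 0 to 0.0854. In form: [x, y, z, roll, fingers, x, y, z, roll, fingers, ...]. A call has 1 to 12 rows; each row shifts and turns the commanded pose from where the row before left it, along the tool's axes as they then stand; what a row does not reach is not made up. A row lasts 1/8 s, in which the tool goes at most 62.5 mm and 10.7 degrees, less where a joint would pass 70% of its speed; a pose out of reach is approached as far as the arm can. A call is refused whole if a number of a shift passes 0.0625 or a number of a turn 10.7, either way. A call with a gripper value outside its range is refused whole. The fingers move at their own pace and stop on an object; FORCE is the grip in N (left out, the last holds). Time passes only in rows, so rows that do not move let the fingers close. It gives the time, the measured TCP pose, the force, the opening and the grip force at its end, in the units of the state.
- bot.sense(): the state, without advancing time (a new reading comes with each control period).
- cams.snapshot(name): name is "scene" or "top" or "wrist"; returns the picture (420x560x3 uint8, red, green, blue); there is no depth.
- cams.calibration(name): a dict with "camera_matrix" (3x3 intrinsics, pixels), "R" (3x3) and "t" (3): a world point X has camera coordinates R X + t. Camera axes: x right, y down, z forward; pixel columns grow to the right and rows downward; lengths in m; the calibration is good to about 2 mm. A picture is of the moment at which its call begins: read the wrist's pose just before it. calibration takes no time and is no camera call; for the wrist camera it gives the pose at the moment of the call.
- job.close_job(): hands the job in; it is judged then, once.
The state is a dict: "clock": time; "qpos": joint angles; "joint_velocities": joint speeds; "effort": joint torques, N m; "ee_pos": TCP position; "tool_rot": TCP orientation; "wrist_force": force on the tool from outside, world axes, zero at the start; "wrist_torque": the same for the moment, N m; "gripper_width": finger opening in m; "finger_force": force on a finger pad.
Only numpy, scipy, OpenCV 4.12 (cv2) and the standard library are available. Lean on these libraries where they do the work, as an engineer would, in place of code of your own. Each camera call takes 0.05 s, during which the arm holds its last target. There are 200 camera calls.

## Working session

There is one attempt and no reset: what is moved stays moved. The work goes in short steps, Python scripts to look and compute and a shell command to move; the robot and the scene stay as the last step left them, time stands still between calls to the robot, and variables do not carry over. Pictures are saved under pics/ and viewed, at most 10 in all, crops included, and the job is handed in when it is done.

```bash
mkdir -p pics; python3 - <<'E'
from station import bot,cams,job
import cv2
s=bot.sense();print(s)
for n in("scene","top"):
    i=cams.snapshot(n);cv2.imwrite(f"pics/{n}0.png",i[:,:,::-1]);c=cams.calibration(n);print(n,c)
E
```

```text
{'clock': 0.0, 'qpos': array([-1.48659864e+00,  2.59237420e-01,  2.07286411e-02,  1.33372369e+00,
        1.74619758e-05,  1.41820506e+00]), 'joint_velocities': array([ 0.00045028,  0.00030778, -0.00041987,  0.00031069, -0.0004392 ,
       -0.0008621 ]), 'effort': array([ 1.96388624e-03, -5.55642915e+01,  3.44523275e+01,  1.38172024e-02,
       -2.18850701e-04,  3.51469637e-06]), 'ee_pos': array([ 0.12900001, -0.53434977,  0.23062858]), 'tool_rot': array([-3.11817545e+00, -3.70909401e-01, -1.04494458e-04]), 'wrist_force': array([-0.93773873,  0.51121547, -0.2840596 ]), 'wrist_torque': array([-0.01184448, -0.04500194,  0.03041929]), 'finger_force': 0.0, 'gripper_width': 0.08553218643637173}
scene {'camera_matrix': array([[476.97035476,   0.        , 278.7458819 ],
       [  0.        , 476.97035476, 210.65856059],
       [  0.        ,   0.        ,   1.        ]]), 'R': array([[-0.6268561 , -0.77896997,  0.01603831],
       [-0.60472931,  0.47345462, -0.64042422],
       [ 0.49127782, -0.41115266, -0.76785389]]), 't': array([0.34032607, 0.3807825 , 1.18172336])}
top {'camera_matrix': array([[472.67071967,   0.        , 285.01984724],
       [  0.        , 472.67071967, 201.56380563],
       [  0.        ,   0.        ,   1.        ]]), 'R': array([[ 2.53854263e-02, -9.99663405e-01,  5.35321597e-03],
       [-9.79130380e-01, -2.59434246e-02, -2.01570428e-01],
       [ 2.01641461e-01, -1.24545154e-04, -9.79459395e-01]]), 't': array([-0.00354265,  0.51121698,  1.35264541])}
```

View pics/scene0.png

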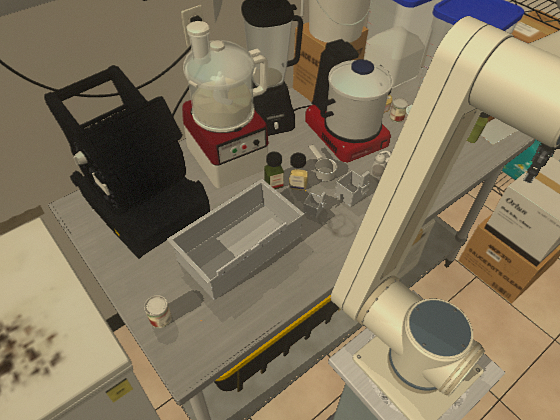

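View pics/top0.png

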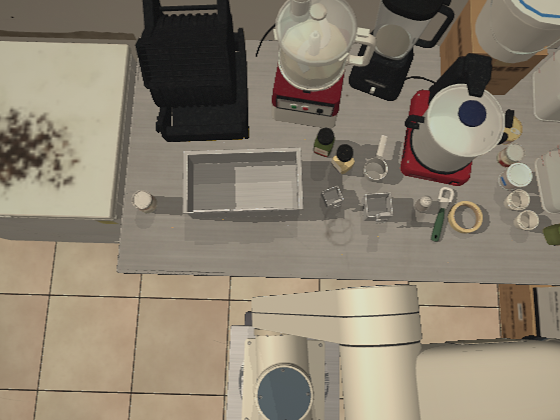

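The top view shows the pan at columns 183–302, rows 148–216, and two caddies at about (332,197) and (378,206). The second looks larger. The next step is enlarging both views.

```bash
python3 - <<'E'
import cv2,numpy as np
t=cv2.imread("pics/top0.png");s=cv2.imread("pics/scene0.png")
a=cv2.resize(t[135:250,170:420],(800,368),interpolation=3)
b=cv2.resize(s[140:250,270:410],(290,228),interpolation=3)
c=cv2.resize(s[180:300,160:310],(285,228),interpolation=3)
o=np.zeros((598,800,3),np.uint8);o[:368]=a;o[370:598,:290]=b;o[370:598,300:585]=c
cv2.imwrite("pics/crop1.png",o)
E
```

```text
(no output)
```

View pics/crop1.png

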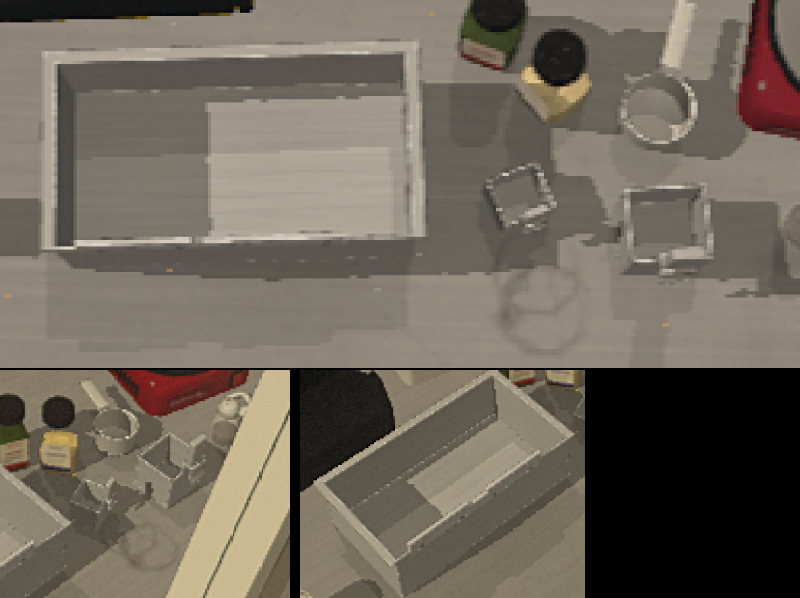

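The crop shows the large caddy box's rim corners at about (365,193), (391,193), (393,217) and (366,218) in the top view, with its tab near (384,215), on the near side. The pan rim corners are at about (184,212), (303,209), (183,151) and (301,148).

```bash
cat >h.py <<'E'
from station import bot,cams,job
import numpy as np,cv2
from scipy.spatial.transform import Rotation as Ro
def ray(c,uv,z):
    R,t,K=c["R"],c["t"],c["camera_matrix"]
    o=-R.T@t; d=R.T@np.linalg.solve(K,[uv[0],uv[1],1.]); return o+d*(z-o[2])/d[2]
def proj(c,X):
    p=c["camera_matrix"]@(c["R"]@X+c["t"]); return p[:2]/p[2]
def tool(P):  # shift from measured TCP to world P in tool axes, mm
    s=bot.sense(); return 1e3*Ro.from_rotvec(s["tool_rot"]).inv().apply(np.array(P)-s["ee_pos"])
E
python3 - <<'E'
from h import *
np.set_printoptions(precision=4,suppress=True)
c=cams.calibration("top");f=lambda u,v,z:ray(c,(170+u/3.2,135+v/3.2),z)
for n,u,v,z in [("boxFL",625,187,.064),("boxFR",708,185,.064),("boxNR",712,262,.064),("boxNL",627,265,.064),("tab",686,254,.131),
 ("panNL",42,250,.1),("panNR",426,238,.1),("panFL",42,52,.1),("panFR",418,42,.1),("jar",560,56,.125),("mark",195,240,.118)]: print(n,f(u,v,z))
print(Ro.from_rotvec(bot.sense()["tool_rot"]).as_matrix())
w=cams.calibration("wrist");print(w["R"]@Ro.from_rotvec(bot.sense()["tool_rot"]).as_matrix(),w["R"]@bot.sense()["ee_pos"]+w["t"],w["camera_matrix"])
E
```

```text
boxFL [ 0.5395 -0.2272  0.064 ]
boxFR [ 0.5435 -0.3041  0.064 ]
boxNR [ 0.4712 -0.3063  0.064 ]
boxNL [ 0.4664 -0.2284  0.064 ]
tab [ 0.4658 -0.2682  0.131 ]
panNL [0.4599 0.2992 0.1   ]
panNR [ 0.4798 -0.0426  0.1   ]
panFL [0.6438 0.3119 0.1   ]
panFR [ 0.6627 -0.032   0.1   ]
jar [ 0.6448 -0.1592  0.125 ]
mark [0.4693 0.1614 0.118 ]
[[ 0.9721  0.2346 -0.0001]
 [ 0.2346 -0.9721  0.0012]
 [ 0.0002 -0.0012 -1.    ]]
[[-0.0001  1.      0.0011]
 [-0.9455  0.0003 -0.3256]
 [-0.3256 -0.001   0.9455]] [0.0017 0.0324 0.1625] [[334.2701   0.     275.3469]
 [  0.     334.2701 215.1702]
 [  0.       0.       1.    ]]
```

```bash
python3 -m pendant '[0,0,-0.01,-10,0.085, 0,0,-0.01,-10,0.085, 0,0,-0.01,-10,0.085, 0,0,0,-10,0.085, 0,0,0,-10,0.085, 0,0,0,-10,0.085, 0,0,0,-10,0.085, 0,0,0,-10,0.085]' && python3 -m pendant '[0.02,0.029,0,0,0.085, 0.028,0.04,0,0,0.085, 0.028,0.04,0,0,0.085, 0.028,0.04,0,0,0.085, 0.028,0.04,0,0,0.085, 0.028,0.04,0,0,0.085, 0.028,0.04,0,0,0.085, 0.028,0.04,0,0,0.085, 0.02,0.03,0,0,0.085, 0.01,0.013,0,0,0.085, 0,0,0,0,0.085]'
python3 - <<'E'
from h import *
s=bot.sense();print(s["ee_pos"],s["tool_rot"],s["qpos"])
i=cams.snapshot("wrist");cv2.imwrite("pics/w1.png",i[:,:,::-1]);np.savez("w1.npz",**cams.calibration("wrist"))
E
```

```text
clock: 1.1
ee_pos: [0.129, -0.5345, 0.2609]
tool_rot: [-2.144, -2.295, -0.001]
wrist_force: [-0.6, -1.1, 0.3]
gripper_width: 0.0851
finger_force: 0.0
clock: 2.48
ee_pos: [0.4652, -0.2668, 0.2609]
tool_rot: [-2.149, -2.291, 0.0]
wrist_force: [0.4, -0.1, 0.5]
gripper_width: 0.0853
finger_force: 0.0
[ 0.46524828 -0.26681422  0.26094641] [-2.14901608e+00 -2.29067827e+00  3.55829894e-04] [-6.77112825e-01  2.28791543e-01  5.60050209e-02  1.39868212e+00
 -1.75781728e-04  8.29889016e-01]
```

View pics/w1.png

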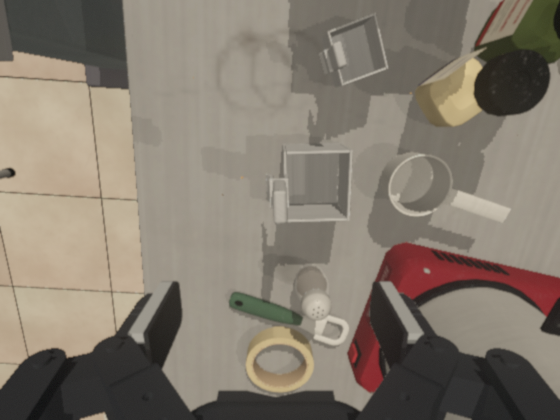

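The wrist view shows the large caddy's rim corners near (284,151), (352,151), (350,221) and (288,221), with its tab around (274–288, 180–221). I'll compare those pixels with the model points.

```bash
python3 - <<'E'
from h import *
np.set_printoptions(precision=4,suppress=True)
c=dict(np.load("w1.npz"))
for n,uv in [("a",(284,151)),("b",(352,151)),("c",(350,221)),("d",(288,221))]: print(n,ray(c,uv,.064))
for uv in [(274,192),(287,192),(274,221),(288,221)]: print(uv,ray(c,uv,.131))
i=cv2.imread("pics/w1.png");cv2.imwrite("pics/w1c.png",cv2.resize(i[135:235,255:365],(660,600),interpolation=3))
E
```

```text
a [ 0.4702 -0.2298  0.064 ]
b [ 0.5387 -0.2255  0.064 ]
c [ 0.5468 -0.3003  0.064 ]
d [ 0.4799 -0.3045  0.064 ]
(274, 192) [ 0.462  -0.2552  0.131 ]
(287, 192) [ 0.4729 -0.2545  0.131 ]
(274, 221) [ 0.4636 -0.2812  0.131 ]
(288, 221) [ 0.4757 -0.2804  0.131 ]
```

View pics/w1c.png

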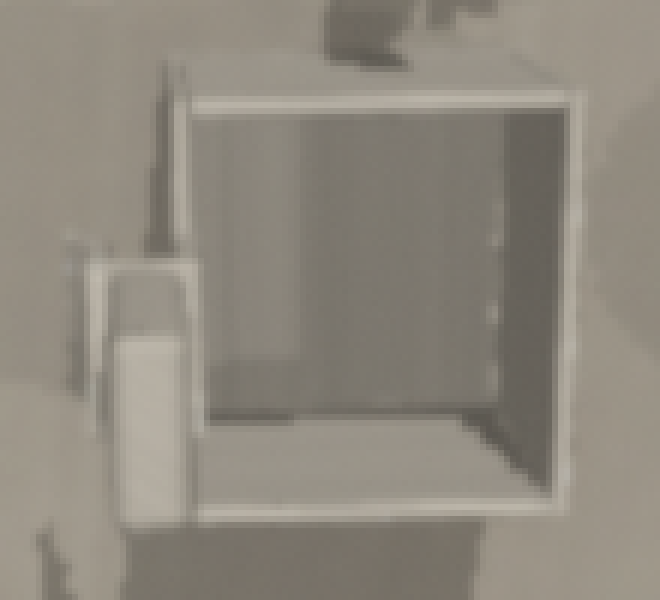

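```bash
python3 -m pendant '[-0.001,0.003,0.03,-1.5,0.085, 0,0,0.04,0,0.085, 0,0,0.04,0,0.085, 0,0,0.035,0,0.085, 0,0,0.017,0,0.085, 0,0,0.006,0,0.085, 0,0,0,0,0.085]' && python3 -m pendant '[0,0,0,0,0.03,0,0,0,0,0,0,0,0,0,0,0,0,0,0,0,0,0,0,0,0]' 80 && python3 -m pendant '[0,0,0,0,0,0,0,0,0,0,0,0,-0.01,0,0,0,0,-0.01,0,0,0,0,-0.005,0,0,0,0,0,0,0]'
```

```text
clock: 3.4
ee_pos: [0.4677, -0.2687, 0.0936]
tool_rot: [2.122, 2.316, -0.0]
wrist_force: [0.1, -0.7, 0.0]
gripper_width: 0.0852
finger_force: 0.0
clock: 4.03
ee_pos: [0.4684, -0.2681, 0.0936]
tool_rot: [2.12, 2.317, 0.0]
wrist_force: [-0.5, 0.3, 4.2]
gripper_width: 0.0111
finger_force: 78.6
clock: 4.78
ee_pos: [0.4682, -0.2682, 0.1187]
tool_rot: [2.121, 2.317, 0.0]
wrist_force: [-0.4, -0.2, -2.7]
gripper_width: 0.0113
finger_force: 78.0
```

```bash
python3 -m pendant '[0,0,-0.03,0,0,0.0,0,-0.05,0,0,0.02,0.003,-0.041,0,0,0.04,0.005,0,0,0,0.045,0.005,0,0,0,0.045,0.005,0,0,0,0.045,0.005,0,0,0,0.045,0.005,0,0,0,0.04,0.005,0,0,0,0.025,0.004,0,0,0,0.01,0.002,0,0,0,0,0,0,0,0]'
python3 - <<'E'
from h import *
s=bot.sense();print(s["ee_pos"],s["tool_rot"],s["qpos"],s["gripper_width"])
i=cams.snapshot("wrist");cv2.imwrite("pics/w2.png",i[:,:,::-1]);np.savez("w2.npz",**cams.calibration("wrist"))
cv2.imwrite("pics/t2.png",cams.snapshot("top")[:,:,::-1])
E
```

```text
clock: 6.28
ee_pos: [0.4791, 0.0493, 0.2391]
tool_rot: [-2.12, -2.318, 0.001]
wrist_force: [-0.2, -0.8, -1.7]
gripper_width: 0.0113
finger_force: 78.2
[0.47910011 0.04931549 0.23905634] [-2.11979866e+00 -2.31836281e+00  6.19631009e-04] [-7.17724479e-02  1.39706663e-01 -1.12548592e-01  1.31894198e+00
 -1.85948727e-04  1.40960319e+00] 0.01128357548546165
```

View pics/w2.png

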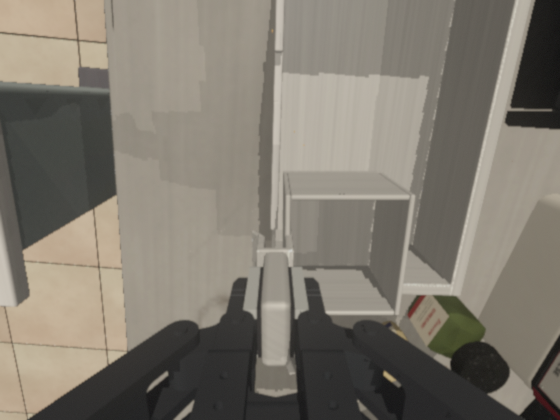

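The rail runs up the image at columns 272–284, rows 0–230, ahead of the held hook, with a feature near row 50. An enlarged crop should show it.

```bash
python3 - <<'E'
from h import *
np.set_printoptions(precision=4,suppress=True)
i=cv2.imread("pics/w2.png")
a=cv2.resize(i[0:120,245:320],(375,600),interpolation=3);b=cv2.resize(i[115:235,245:320],(375,600),interpolation=3)
cv2.imwrite("pics/w2c.png",np.hstack([a,b]))
c=dict(np.load("w2.npz"))
for v in (5,50,100,150,200): print(v,ray(c,(277,v),.118),ray(c,(277,v),.1))
E
```

```text
5 [0.4665 0.1956 0.118 ] [0.4662 0.1998 0.1   ]
50 [0.469  0.1678 0.118 ] [0.4689 0.1701 0.1   ]
100 [0.472  0.1342 0.118 ] [0.4721 0.1342 0.1   ]
150 [0.4754 0.0973 0.118 ] [0.4757 0.0948 0.1   ]
200 [0.479  0.0567 0.118 ] [0.4796 0.0514 0.1   ]
```

View pics/w2c.png

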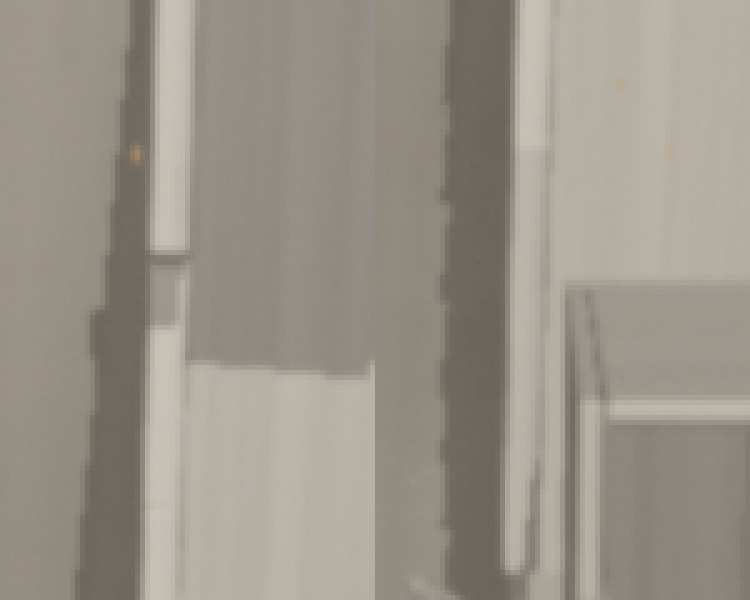

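The notch's far edge is at row 51, and there is a faint near edge at row 100.6. Those convert to about y 0.168 and 0.134, which is 34 mm apart and matches the notch. The rail's near end at row 229 also puts the rail's middle at y≈0.15.

```bash
python3 - <<'E'
from h import *
np.set_printoptions(precision=4,suppress=True)
c=dict(np.load("w2.npz"))
P=[ray(c,u,z) for u,z in [((274.8,200),.118),((275.8,160),.118),((276.4,130),.118),((279.5,25),.118),((278.8,50.3),.118),((277.5,100.6),.118),((273.8,229),.118)]]
print(np.array(P))
A=np.array(P);k=np.polyfit(A[:,1],A[:,0],1);print("slope deg",-np.degrees(np.arctan(k[0])),"x at .151",np.polyval(k,.151))
s=bot.sense();M=Ro.from_rotvec(s["tool_rot"]).as_matrix();print("tool yaw",np.degrees(np.arctan2(M[1,0],M[0,0]))-90)
p=np.array([np.polyval(k,.151),.151,s["ee_pos"][2]]);print(tool(p))
E
```

```text
[[0.4772 0.0565 0.118 ]
 [0.4751 0.0894 0.118 ]
 [0.4735 0.1124 0.118 ]
 [0.4693 0.1837 0.118 ]
 [0.4703 0.1677 0.118 ]
 [0.4724 0.1338 0.118 ]
 [0.4786 0.031  0.118 ]]
slope deg 3.518212357040052 x at .151 0.47130485417970946
tool yaw 5.038797159696628
[102.8043   1.2251  -0.0273]
```

```bash
python3 -m pendant '[0.015,0,0,0,0,0.03,0.001,0,0,0,0.03,0.001,0,0,0,0.02,0.001,0,0,0,0.008,0,0.005,1.5,0,0,0,0.010,0,0,0,0,0.003,0,0,0,0,0,0,0,0,0,0,0,0]'
python3 - <<'E'
from h import *
s=bot.sense();M=Ro.from_rotvec(s["tool_rot"]).as_matrix();print("tool yaw",np.degrees(np.arctan2(M[1,0],M[0,0]))-90)
i=cams.snapshot("wrist")[:,:,::-1];cv2.imwrite("pics/w3.png",i);np.savez("w3.npz",**cams.calibration("wrist"))
j=cams.snapshot("scene")[:,:,::-1];cv2.imwrite("pics/s3.png",j)
a=cv2.resize(i[160:310,240:310],(280,600),interpolation=3)
b=cv2.resize(i[0:200,240:310],(210,600),interpolation=3)
d=cv2.resize(j[180:310,170:310],(300,280),interpolation=3)
d=np.vstack([d,np.zeros((320,300,3),np.uint8)])
cv2.imwrite("pics/c3.png",np.hstack([a,b,d]))
c=cams.calibration("wrist")
for tz in(-.038,): print("axis at tab top",[proj(c,s["ee_pos"]+M@np.array([x,0,tz])) for x in (-.015,.015)])
print("axis web",[proj(c,s["ee_pos"]+M@np.array([x,0,.010])) for x in (.015,)])
E
```

```text
clock: 7.5
ee_pos: [0.4732, 0.1517, 0.2215]
tool_rot: [2.152, 2.289, 0.0]
wrist_force: [-0.7, 1.1, -2.9]
gripper_width: 0.0111
finger_force: 78.2
tool yaw 3.5369897355220274
axis at tab top [array([277.2417842 , 369.51579713]), array([277.39918058, 304.26419826])]
axis web [array([276.82545301, 249.07111054])]
```

View pics/c3.png

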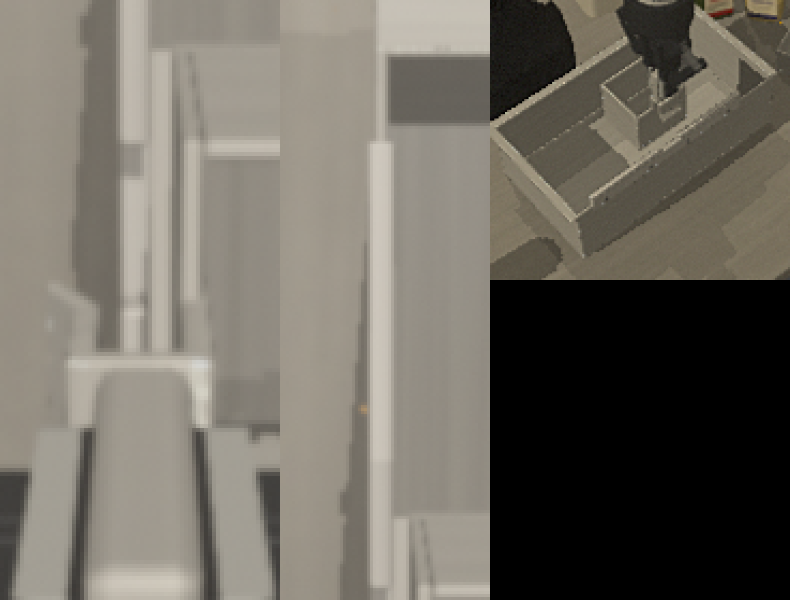

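The enlarged view shows the hook slot centred at column 275.3 and the rail at 273.1, so the rail is about 1.7 mm to the tool's −y. The notch's far edge is at row 196 and its near edge at about row 239.

```bash
python3 - <<'E'
from h import *
np.set_printoptions(precision=2,suppress=True)
c=dict(np.load("w3.npz"))
for uv in [(273.1,195.8),(273.1,237.2),(273.1,239.5)]:
  P=ray(c,uv,.118);print(P*1e3,tool(P))
print("floor",tool(ray(c,(273.1,237.2),.110)))
# web front top edge, web top at tool z ~ +.0106
s=bot.sense();M=Ro.from_rotvec(s["tool_rot"]).as_matrix()
for x in (.013,.015,.017): print(x,proj(c,s["ee_pos"]+M@np.array([x,0,.0106])))
E
```

```text
[469.77 167.99 118.  ] [ 16.36  -2.45 103.52]
[471.8 133.8 118. ] [-17.89  -2.53 103.52]
[471.92 131.82 118.  ] [-19.88  -2.53 103.52]
floor [-21.24  -2.58 111.52]
0.013 [276.8 251.9]
0.015 [276.8  248.28]
0.017 [276.81 244.64]
```

```bash
python3 -m pendant '[-0.0005,-0.0018,0.01,0,0,0,0,0.02,0,0,0,0,0.02,0,0,0,0,0.008,0,0,0,0,0,0,0]'; python3 -m pendant '[0,0,0.005,0,0,0,0,0.005,0,0,0,0,0.005,0,0,0,0,0,0,0]';python3 -m pendant '[0,0,0.005,0,0,0,0,0.005,0,0,0,0,0.003,0,0,0,0,0,0,0]'
```

```text
clock: 8.22
ee_pos: [0.471, 0.1514, 0.1629]
tool_rot: [-2.151, -2.289, 0.001]
wrist_force: [-0.0, 0.4, -1.3]
gripper_width: 0.011
finger_force: 78.2
clock: 8.72
ee_pos: [0.471, 0.1514, 0.1479]
tool_rot: [-2.151, -2.289, 0.001]
wrist_force: [-0.4, 0.2, -1.9]
gripper_width: 0.0113
finger_force: 78.2
clock: 9.22
ee_pos: [0.4711, 0.1514, 0.135]
tool_rot: [-2.151, -2.289, 0.001]
wrist_force: [-0.3, -0.1, -1.6]
gripper_width: 0.0113
finger_force: 78.3
```

```bash
python3 - <<'E'
from h import *
i=cams.snapshot("wrist")[:,:,::-1];cv2.imwrite("pics/w4.png",i)
cv2.imwrite("pics/c4.png",cv2.resize(i[150:290,230:330],(428,600),interpolation=3))
E
```

```text
(no output)
```

View pics/c4.png

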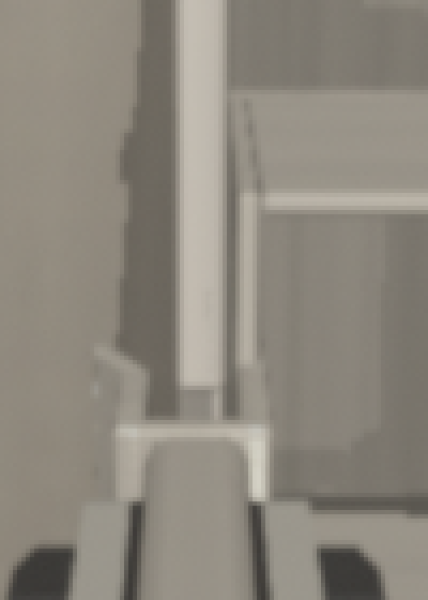

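The lip is outside the rail and the box inside, with the rail about 1 mm closer to the neck. I'll nudge it and keep lowering gently.

```bash
python3 -m pendant '[0,0.0008,0,0,0,0,0,0.002,0,0,0,0,0.001,0,0,0,0,0,0,0]'; python3 -m pendant '[0,0,0.0015,0,0,0,0,0,0,0]';python3 -m pendant '[0,0,0.001,0,0,0,0,0,0,0]'
```

```text
clock: 9.78
ee_pos: [0.472, 0.1515, 0.1322]
tool_rot: [-2.151, -2.289, 0.0]
wrist_force: [-0.2, -0.6, -1.9]
gripper_width: 0.0112
finger_force: 78.3
clock: 10.02
ee_pos: [0.472, 0.1515, 0.1307]
tool_rot: [-2.151, -2.289, 0.0]
wrist_force: [-0.3, -0.6, -2.0]
gripper_width: 0.0112
finger_force: 78.3
clock: 10.28
ee_pos: [0.472, 0.1515, 0.1297]
tool_rot: [-2.151, -2.289, 0.0]
wrist_force: [-0.4, 0.5, -1.5]
gripper_width: 0.0108
finger_force: 78.3
```

```bash
python3 -m pendant '[0,0,0.0015,0,0,0,0,0.001,0,0,0,0,0,0,0]'; python3 -m pendant '[0,0,0.001,0,0,0,0,0.001,0,0,0,0,0,0,0]';python3 -m pendant '[0,0,0.0007,0,0,0,0,0,0,0]';python3 -m pendant '[0,0,0.0005,0,0,0,0,0,0,0]'
```

```text
clock: 10.65
ee_pos: [0.472, 0.1515, 0.1272]
tool_rot: [-2.151, -2.289, 0.0]
wrist_force: [0.4, -0.1, -1.9]
gripper_width: 0.0113
finger_force: 78.3
clock: 11.02
ee_pos: [0.472, 0.1515, 0.1252]
tool_rot: [-2.151, -2.289, 0.0]
wrist_force: [-0.8, -0.5, -1.7]
gripper_width: 0.011
finger_force: 78.3
clock: 11.28
ee_pos: [0.472, 0.1515, 0.1245]
tool_rot: [-2.151, -2.289, 0.0]
wrist_force: [-0.4, 0.5, -2.4]
gripper_width: 0.0111
finger_force: 78.3
clock: 11.52
ee_pos: [0.472, 0.1515, 0.1241]
tool_rot: [-2.151, -2.29, 0.0]
wrist_force: [0.0, -1.0, -1.9]
gripper_width: 0.0113
finger_force: 78.3
```

```bash
python3 -m pendant '[0,0,0.0004,0,0,0,0,0,0,0]';python3 -m pendant '[0,0,0.0004,0,0,0,0,0,0,0]';python3 -m pendant '[0,0,0.0004,0,0,0,0,0,0,0]'
```

```text
clock: 11.78
ee_pos: [0.4721, 0.1515, 0.1237]
tool_rot: [2.151, 2.29, -0.0]
wrist_force: [-0.0, 1.1, -1.4]
gripper_width: 0.011
finger_force: 78.3
clock: 12.02
ee_pos: [0.4721, 0.1515, 0.1236]
tool_rot: [2.151, 2.289, 0.0]
wrist_force: [-0.9, -0.4, 3.5]
gripper_width: 0.0114
finger_force: 79.1
clock: 12.28
ee_pos: [0.4721, 0.1515, 0.1236]
tool_rot: [2.151, 2.289, 0.001]
wrist_force: [-3.3, -0.5, 8.2]
gripper_width: 0.0109
finger_force: 80.0
```

It seated at TCP 0.1236, exactly the notch depth. Next I'll take off the load, open and withdraw upward.

```bash
python3 -m pendant '[0,0,-0.0006,0,0,0,0,0,0,0.012,0,0,0,0,0.016,0,0,0,0,0.022,0,0,0,0,0.032,0,0,0,0,0.045,0,0,0,0,0.05,0,0,0,0,0.05]' 20; python3 -m pendant '[0,0,-0.01,0,0.05,0,0,-0.02,0,0.05,0,0,-0.04,0,0.05,0,0,-0.05,0,0.05,0,0,-0.05,0,0.05,0,0,0,0,0.05,0,0,0,0,0.05]'
python3 - <<'E'
from h import *
i=cams.snapshot("wrist")[:,:,::-1];j=cams.snapshot("scene")[:,:,::-1];np.savez("w5.npz",**cams.calibration("wrist"))
a=cv2.resize(i[60:330,160:400],(480,540),interpolation=3)
d=cv2.resize(j[190:290,200:290],(320,356),interpolation=3)
cv2.imwrite("pics/c5.png",np.hstack([a,np.vstack([d,np.zeros((184,320,3),np.uint8)])]))
E
```

```text
clock: 13.28
ee_pos: [0.472, 0.1515, 0.1235]
tool_rot: [2.151, 2.289, 0.0]
wrist_force: [-0.2, 0.3, -0.0]
gripper_width: 0.05
finger_force: 0.0
clock: 14.15
ee_pos: [0.4719, 0.1515, 0.2935]
tool_rot: [2.151, 2.289, 0.0]
wrist_force: [-0.4, -0.6, 0.1]
gripper_width: 0.0501
finger_force: 0.0
```

View pics/c5.png

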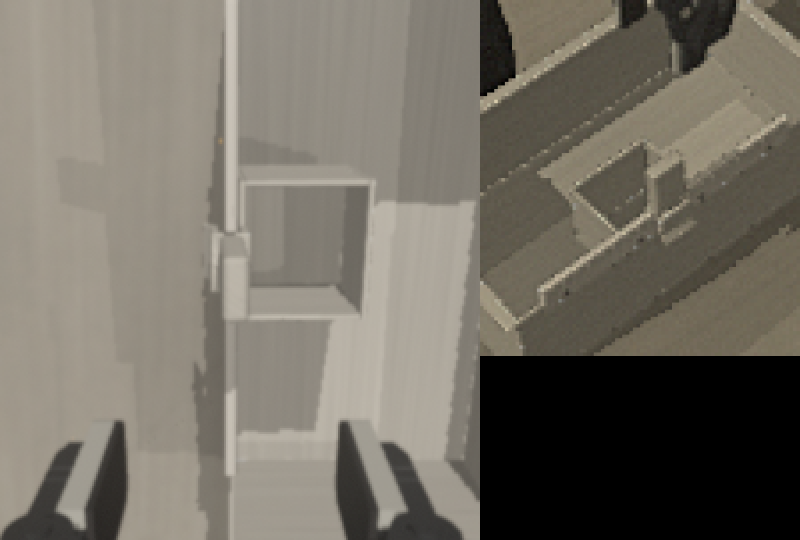

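The caddy hangs inside the pan with its hook in the notch, the lip outside and the box inside (wrist crop near (235,250)). The gripper is clear of everything.

```bash
python3 -c "
from station import job
print(job.close_job())"
```

```text
the job is handed in; nothing more can be done
None
```

The larger caddy hangs inside the pan with its hook seated in the rail's notch and let go; the gripper is clear, nothing was forced, and the job is handed in at about 14 s.

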